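Refit the mixer's dough paddle and hold-down sleeve

ROBOT

A 6-joint arm with a two-finger parallel gripper is mounted at the origin on a cart in front of the work surface, level with it; the furniture and walls round the work are solid. World frame = base frame: x ahead of the robot, y to its left, z up, the work surface at z = 0. Lengths are in m, angles in degrees, forces in N, time in s.
With the tool pointing down it reaches from about 0.325 to 0.85 m from the base axis. Payload 15.5 kg.
Tool frame: the origin (TCP) lies at the very end of the fingers, on their centre line; the grasp point (between the pads) lies arm.grip_depth behind it (arm.grip_depth is the distance from the TCP to the grasp point, in m); z points along the fingers, y is the line along which they close (so a half turn about z gives the same grasp; the last joint's range is limited). The gripper opens to 91 mm and grips with 3 to 60 N. Pads are 32 mm wide; open, the fingers measure 118 mm over their backs; the gripper's body (76 mm by 178 mm) begins 60 mm behind the grasp point.
Start: joints at [58.012, 28.281, 77.091, -0, 74.628, -5.472], TCP at [0.279, 0.559, 0.214] pointing down, gripper open.
Joint ranges: [-166.48, 166.48], [-47.26, 123.95], [12.59, 153.08], [-70.14, 250.14], [6.76, 159.57], [-176.63, 176.63]. Speed limits (degrees/s): [108.29, 108.29, 147.25, 172.46, 172.46, 172.46].

INTERFACE

Orientations are given as a 3x3 rotation matrix whose columns are the frame's x, y, z axes.
In Python, from rig import arm gives the robot as it stands. Calls block until the motion is done:
- arm.move_to(position, orientation): joint-space move of the TCP to a pose.
- arm.move_l(position, orientation=None, feed=0.15): straight line of the TCP; orientation=None keeps the orientation; feed is the mean speed in m/s.
- arm.move_joints(angles): joint-space move.
- arm.grip(opening): finger opening in m; the grip force is fixed at half the most; returns when the fingers have stopped.
- arm.sleep(seconds).
- arm.solve_ik(position, orientation): joint angles nearest the present ones, or None.
- arm.snapshot(name): name is "scene" or "top"; returns the picture (480x640x3 uint8, red, green, blue); there is no depth.
- arm.get_calibration(name): a dict with "intrinsics" (3x3 intrinsics, pixels), "k1" (the pictures are not rectified: a ray, as slopes to the right and down, at radius r is drawn at 1 + k1 r^2 times it, then the intrinsics apply), "cam_to_world" (4x4, takes a point from camera to world coordinates). Camera axes: x right, y down, z forward; pixel columns grow to the right and rows downward; lengths in m; the calibration is good to about 2 mm. A picture is of the moment at which its call begins. get_calibration takes no time and is no camera call.
A pose or a line that the arm cannot do raises arm.Unreachable and nothing moves.
- arm.sign_off(): hands the job in; it is judged then, once.
Readings, each from a call of its own:
- arm.current_t(): time.
- arm.current_joint_positions(): joint angles.
- arm.current_dq(): joint speeds.
- arm.current_tau(): joint torques, N m.
- arm.current_ee_pos(): TCP position.
- arm.current_tool_rot(): TCP orientation.
- arm.current_force(): force on the tool from outside, world axes, zero at the start.
- arm.current_torque(): the same for the moment, N m.
- arm.current_width(): finger opening in m.
- arm.current_grasp_force(): force on a finger pad.
Only numpy, scipy, OpenCV 4.12 (cv2) and the standard library are available. Lean on these libraries where they do the work, as an engineer would, in place of code of your own. Each camera call takes 0.05 s, during which the arm holds its last target. There are 200 camera calls.

TASK

Put the mixer drive back together: take the orange dough paddle off its slanting stub on the blue draining stand and slide it down over the upright shaft of the white drive unit, turned so that the slot in its foot straddles the shaft's cross pin and it sits fully home on the deck; then slide the grey sleeve, flange down, over the same shaft until it rests on the paddle. Lower both down the shaft rather than letting them drop, leave both let go, and do not disturb the spice jar, the milk jug or the squat jar standing around.

Things in the scene. Friction and masses are not known exactly. Their poses are not given: they have to be found in the camera images.
- paddle: Orange dough paddle, loose, about 220 g: tubular hub 95 mm long along z, outer diameter 40, bore 26 mm right through. Origin on the bore axis at the foot, z towards the neck. Wings stand out along +x and -x, 8 mm thick, to 57 mm from the axis, 14 to 52 mm above the foot. A slot 12 mm wide, 12 mm deep runs across the foot along x, in line with the wings.
- paddle_neck (a point): Grip point on the paddle's axis, 80 mm above its foot, axes as the paddle. The neck (52 to 95 mm above the foot) has two flats facing +y and -y, 22 mm wide, 42 mm across. At the start the paddle sits over one stub, z along the stub to about 3 degrees, wings pointing up and down the slope.
- sleeve: Grey hold-down sleeve, loose, about 140 g: plain tube 60 mm long along z, outer diameter 40, bore 26 mm right through, with a flange 54 mm in diameter and 6 mm thick at the foot. Origin on the bore axis at the underside of the flange, z towards the plain end. At the start it sits over the stub that the paddle leaves free.
- stand: Blue draining stand, fixed: plate 120 x 225 mm sloping down to the front (-x), centre of its upper face 60 mm above the table. Origin on the table under that centre. Two white stubs at y = +57.5 and -57.5 mm rise square from the plate, leaning 28 degrees from vertical to the stand's -x; 23 mm thick for 36 mm, then tapering to their ends, 48 mm from the plate.
- drive_unit: White mixer drive unit, fixed: low housing 180 mm (x) by 160 mm (y), black control panel on its -x side, round aluminium deck of 120 mm diameter 50 mm above the table. Origin on the table under the housing's centre; the shaft axis is at x = +20 mm, y = 0. Stand and drive unit may swap sides, and the two parts on the stand their stubs.
- shaft_foot (a point): Where the shaft axis meets the deck, 50 mm above the table; axes as the drive unit. Steel shaft 22 mm in diameter, standing 113 mm above the deck (18 mm above the seated paddle), last 7 mm tapering to 13 mm. The seated paddle has its foot on the deck; the seated sleeve has its flange on the paddle's top, 95 mm above the deck.
- cross_pin (a point): Middle of the dark cross pin, on the shaft axis 5 mm above the deck: 6 mm thick, 36 mm long, through the shaft along the drive unit's x. The paddle's slot goes over it either way round, with about 8 degrees of play; a paddle standing on top of the pin is 8 mm too high.
- shaft_tip (a point): Top centre of the shaft, 163 mm above the table.
- spice_jar: Bystander, loose: a spice jar with yellow and dark red body and black cap, 56 mm across and 127 mm tall, between the stand and the drive unit. Origin under its centre, z up.
- milk_jug: Bystander, loose: a white plastic milk jug with red cap, 97 mm across and 250 mm tall, behind the gap between stand and drive unit. Origin under its centre, z up.
- squat_jar: Bystander, loose: a squat square jar with wide black lid, 90 mm across and 71 mm tall, in front of that gap. Origin under its centre, z up.
Things that resemble listed ones, but are neither listed nor needed, are in the scene too. Leave any yellow look-alike of the sleeve alone.

How it is judged (in metres and radians):
On the way:
1. the paddle is fully home on the shaft, slot over the pin (z of paddle in the frame of shaft_foot between -0.003 and 0.003 m and horizontal distance between paddle and shaft_foot below 0.004 m and angle between paddle's own z axis and vertical below 0.06 rad), for 0.2 s.
At the end, for the whole second after the job is handed in: The paddle stands upright on the shaft with its foot on the deck (within 3 mm in height, 4 mm of the shaft axis, 3.4 degrees), slot over the pin; the sleeve stands on it, flange down (foot 92 to 99 mm above the deck, within 4 mm and 3.4 degrees); both released and at rest (all of step 1 and z of sleeve in the frame of shaft_foot between 0.092 and 0.099 m and horizontal distance between sleeve and shaft_foot below 0.004 m and angle between sleeve's own z axis and vertical below 0.06 rad and linear speed of each of paddle, sleeve below 0.02 m/s); the robot touches nothing.
It fails at once if the paddle is let drop down the shaft (faster than 0.5 m/s on it) (horizontal distance between paddle and shaft_foot below 0.008 m and z of paddle in the frame of shaft_foot below 0.105 m and linear speed of paddle above 0.5 m/s).
It fails at once if the sleeve is let drop down the shaft (faster than 0.5 m/s on it) (horizontal distance between sleeve and shaft_foot below 0.008 m and z of sleeve in the frame of shaft_foot below 0.12 m and linear speed of sleeve above 0.5 m/s).
It fails at once if the spice jar is shifted more than 20 mm or tipped (distance of spice_jar from where it was at the start of the episode above 0.02 m or angle between spice_jar's own z axis and vertical above 0.2 rad).
It fails at once if the milk jug is shifted more than 20 mm or tipped (distance of milk_jug from where it was at the start of the episode above 0.02 m or angle between milk_jug's own z axis and vertical above 0.2 rad).
It fails at once if the squat jar is shifted more than 20 mm or tipped (distance of squat_jar from where it was at the start of the episode above 0.02 m or angle between squat_jar's own z axis and vertical above 0.2 rad).
It also fails if it takes over 64 s, if anything falls off the work surface, if the arm or the gripper's body presses on something with over 40 N, if the wrist force passes 120 N, or if a joint passes its speed limit or range.

## Working session

There is one attempt and no reset: what is moved stays moved. The work goes in short steps, each a Python script; the robot and the scene stay as the last script left them, time stands still between calls to the robot, and variables do not carry over. Pictures are saved under pics/ and viewed, at most 10 in all, crops included, and the job is handed in when it is done.

```bash
mkdir -p pics; ls
python3 - <<'E'
from rig import arm
import cv2,numpy as np
np.set_printoptions(precision=4,suppress=True)
for n in("scene","top"):
    cv2.imwrite(f"pics/{n}0.png",arm.snapshot(n)[:,:,::-1])
    print(n,arm.get_calibration(n))
print(arm.grip_depth,arm.current_tool_rot(),arm.current_width())
E
```

```text
pics
scene {'intrinsics': array([[455.3659,   0.    , 322.344 ],
       [  0.    , 455.3659, 242.7705],
       [  0.    ,   0.    ,   1.    ]]), 'k1': 0.005687600421276065, 'cam_to_world': array([[ 0.603 , -0.57  ,  0.5581,  0.0422],
       [-0.7976, -0.4449,  0.4075, -0.4567],
       [ 0.0161, -0.6908, -0.7228,  0.8513],
       [ 0.    ,  0.    ,  0.    ,  1.    ]])}
top {'intrinsics': array([[509.8507,   0.    , 312.6894],
       [  0.    , 509.8507, 233.2544],
       [  0.    ,   0.    ,   1.    ]]), 'k1': 0.030012189290466517, 'cam_to_world': array([[ 0.0156, -0.9925,  0.1211,  0.4709],
       [-0.9998, -0.0169, -0.0097, -0.0347],
       [ 0.0117, -0.121 , -0.9926,  1.2242],
       [ 0.    ,  0.    ,  0.    ,  1.    ]])}
0.0188 [[-0.8948  0.4465 -0.0006]
 [ 0.4465  0.8948 -0.0009]
 [ 0.0001 -0.0011 -1.    ]] 0.09128243077844561
```

View pics/scene0.png

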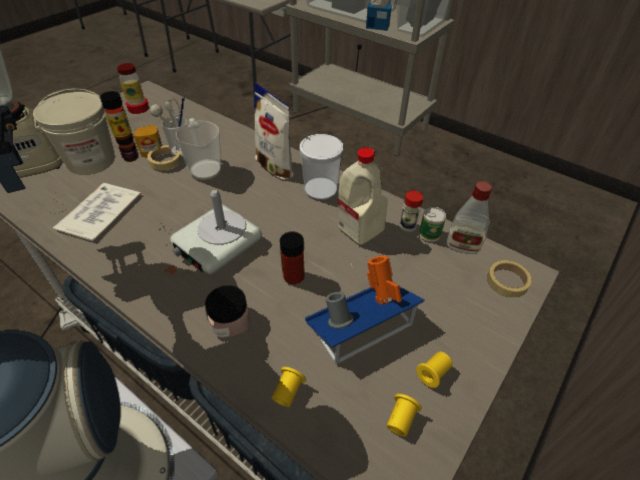

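View pics/top0.png

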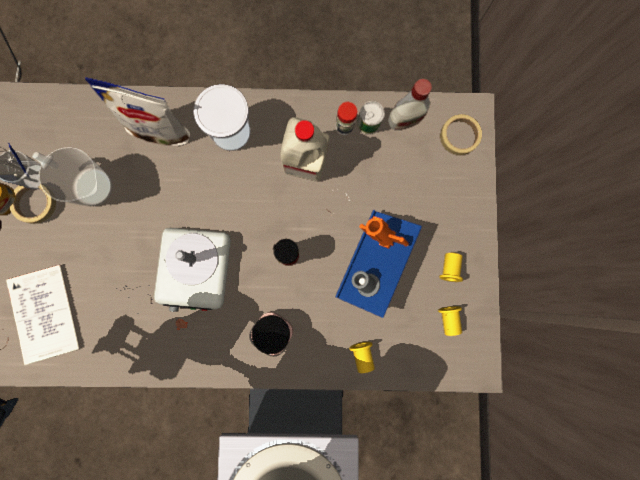

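Run:
```python
import cv2,numpy as np
t=cv2.imread("pics/top0.png");s=cv2.imread("pics/scene0.png")
def c(im,x,y,w=100,h=75): return cv2.resize(im[y:y+h,x:x+w],(400,300),interpolation=cv2.INTER_CUBIC)
def c2(im,x,y): return cv2.resize(im[y:y+100,x:x+133],(400,300),interpolation=cv2.INTER_CUBIC)
cv2.imwrite("pics/crops.png",np.vstack([np.hstack([c2(t,325,210),c2(t,135,220)]),np.hstack([c2(s,300,250),c2(s,160,185)])]))
```

```text
(no output)
```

View pics/crops.png

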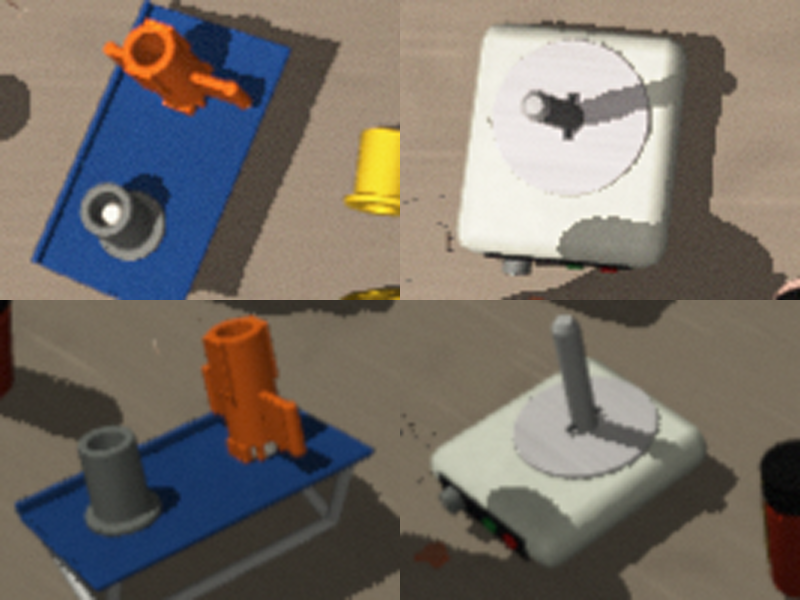

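```bash
cat > h.py <<'E'
from rig import arm
import cv2,numpy as np
np.set_printoptions(precision=4,suppress=True)
def rays(n,px):
    C=arm.get_calibration(n);K=C["intrinsics"];T=C["cam_to_world"]
    d=(np.atleast_2d(np.float64(px))-K[:2,2])/K[[0,1],[0,1]]
    u=d.copy()
    for _ in range(8): u=d/(1+C["k1"]*(u**2).sum(1,keepdims=True))
    return T[:3,3],np.c_[u,np.ones(len(u))]@T[:3,:3].T
def plane(n,px,p0,nrm=(0,0,1)):
    o,d=rays(n,px);nrm=np.array(nrm)
    return o+d*((np.array(p0)-o)@nrm/(d@nrm))[:,None]
def proj(n,P):
    C=arm.get_calibration(n);K=C["intrinsics"];T=C["cam_to_world"]
    q=(np.atleast_2d(P)-T[:3,3])@T[:3,:3];u=q[:,:2]/q[:,2:]
    return u*(1+C["k1"]*(u**2).sum(1,keepdims=True))*K[[0,1],[0,1]]+K[:2,2]
def tri(a,b):
    (o1,d1),(o2,d2)=rays("top",a),rays("scene",b)
    s=np.linalg.lstsq(np.c_[d1[0],-d2[0]],o2-o1,rcond=None)[0]
    p,q=o1+s[0]*d1[0],o2+s[1]*d2[0]
    return (p+q)/2,np.linalg.norm(p-q)
def biggest(m):
    c,_=cv2.findContours(m.astype(np.uint8),cv2.RETR_EXTERNAL,cv2.CHAIN_APPROX_NONE)
    return max(c,key=cv2.contourArea)[:,0,:]
E
python3 - <<'E'
from h import *
t=cv2.imread("pics/top0.png");s=cv2.imread("pics/scene0.png")
for n,a,b in(("tip",(179.6,255),(215,192)),("padtop",(374.5,226.6),(380.8,260.3)),("slvtop",(360.6,278.8),(335.9,296.5))): print(n,*tri(a,b))
# stand
for n,im in(("top",t),("scene",s)):
    h=cv2.cvtColor(im,cv2.COLOR_BGR2HSV);m=(abs(h[...,0].astype(int)-110)<14)&(h[...,1]>130)
    if n=="scene": m[:250]=0
    else: m[:200]=0;m[:,:330]=0
    c=biggest(m);c=cv2.convexHull(c)[:,0,:]
    yaw=np.radians(-113);o=np.array([*plane(n,[c.mean(0)],(0,0,.06))[0][:2],.06])
    for _ in range(12):
        x=np.array([np.cos(yaw),np.sin(yaw),0]);y=np.array([-x[1],x[0],0]);a=np.radians(28)
        nr=np.array([0,0,1])*np.cos(a)-x*np.sin(a);ex=np.cross(y,nr)
        P=plane(n,c,o,nr)-o
        r=cv2.minAreaRect(np.float32(np.c_[P@ex,P@y]))
        (cx,cy),(w,l),g=r
        if w>l: w,l,g=l,w,g-90
        g=(g+45)%90-45
        o=o+cx*ex+cy*y;o=o+ex*(.06-o[2])/ex[2]*0; o[2]=.06;yaw+=np.radians(g)
    print(n,"stand",o,np.degrees(yaw),w,l)
    for sgn in(1,-1): print(" stub",sgn,"base",o+sgn*.0575*y,"60mm",o+sgn*.0575*y+.06*nr,"95mm",o+sgn*.0575*y+.095*nr)
# drive
L=cv2.cvtColor(t,cv2.COLOR_BGR2LAB).astype(int)
print("lab deck",L[245,205],L[275,190],"housing",L[235,165],L[300,165],L[280,225],"wood",L[230,140])
m=(L[...,2]<129)&(L[...,0]>150);m[:,:150]=0;m[:,240:]=0;m[:220]=0;m[320:]=0
c=cv2.convexHull(biggest(m))[:,0,:];P=plane("top",c,(0,0,.05));(e,r)=cv2.minEnclosingCircle(np.float32(P[:,:2]))
print("deck",e,r,cv2.fitEllipse(np.float32(P[:,:2]*1000)))
E
```

```text
tip [0.5514 0.2302 0.1605] 0.002537358706001026
padtop [ 0.622  -0.1807  0.1418] 0.007538893111189671
slvtop [ 0.5091 -0.1519  0.1128] 0.0015876285456224459
top stand [ 0.5502 -0.1955  0.06  ] -113.12882099090666 0.12564125657081604 0.2220088243484497
 stub 1 base [ 0.6031 -0.2181  0.06  ] 60mm [ 0.6141 -0.1922  0.113 ] 95mm [ 0.6206 -0.1771  0.1439]
 stub -1 base [ 0.4973 -0.1729  0.06  ] 60mm [ 0.5084 -0.147   0.113 ] 95mm [ 0.5148 -0.1319  0.1439]
scene stand [ 0.5488 -0.1944  0.06  ] -113.10960324533517 0.139217808842659 0.22293242812156677
 stub 1 base [ 0.6017 -0.2169  0.06  ] 60mm [ 0.6128 -0.191   0.113 ] 95mm [ 0.6192 -0.1759  0.1439]
 stub -1 base [ 0.4959 -0.1718  0.06  ] 60mm [ 0.507  -0.1459  0.113 ] 95mm [ 0.5135 -0.1308  0.1439]
lab deck [232 129 129] [232 130 129] housing [235 127 135] [236 127 133] [ 93 128 133] wood [161 132 141]Traceback (most recent call last):
  File "<stdin>", line 27, in <module>
cv2.error: OpenCV(4.12.0) /io/opencv/modules/imgproc/src/shapedescr.cpp:361: error: (-201:Incorrect size of input array) There should be at least 5 points to fit the ellipse in function 'fitEllipseNoDirect'
```

```bash
cat > drive.py <<'E'
from h import *
t=cv2.imread("pics/top0.png");s=cv2.imread("pics/scene0.png")
for n,im,roi in(("top",t,(225,315,150,236)),("scene",s,(190,280,165,265))):
    L=cv2.cvtColor(cv2.GaussianBlur(im,(3,3),0),cv2.COLOR_BGR2LAB).astype(int)
    w=np.zeros(L.shape[:2],bool);w[roi[0]:roi[1],roi[2]:roi[3]]=1
    if n=="top":
        P=plane(n,cv2.convexHull(biggest(w&(L[...,0]>185)))[:,0,:],(0,0,.03));
        (cx,cy),(a,b),g=cv2.minAreaRect(np.float32(P[:,:2]));print("housing",cx,cy,a,b,g)
    m=w&(L[...,2]<=131)&(L[...,0]>140)
    m=cv2.morphologyEx(m.astype(np.uint8),cv2.MORPH_OPEN,np.ones((3,3)))
    c=cv2.convexHull(biggest(m))[:,0,:];P=plane(n,c,(0,0,.05))[:,:2]
    print(n,"deck",cv2.fitEllipse(np.float32(P*1000)),len(c))
    x,y,ww,hh=cv2.boundingRect(c);print(x,y,ww,hh)
for p in((191.2,250.5),(190.3,266)): print(plane("top",p,(0,0,.055)))
for n,p,z in(("milk",(316,178),0),("milkcap",(304,130),.25),("spice",(286,252),.127),("squat",(271,333),.071)): print(n,plane("top",p,(0,0,z)))
E
python3 drive.py
```

```text
housing 0.5306516289710999 0.2389204204082489 0.15210439264774323 0.1721249222755432 86.35359191894531
top deck ((550.7172241210938, 232.07659912109375), (116.3597412109375, 118.1663589477539), 0.930728018283844) 27
166 234 52 50
scene deck ((542.1998291015625, 228.97264099121094), (95.28547668457031, 111.40753173828125), 176.518798828125) 17
199 215 39 28
[[0.5691 0.2315 0.055 ]]
[[0.5336 0.2319 0.055 ]]
milk [[ 0.7569 -0.0527  0.    ]]
milkcap [[ 0.7945 -0.0239  0.25  ]]
spice [[0.5631 0.0115 0.127 ]]
squat [[0.387  0.0431 0.071 ]]
```

Run:
```python
from h import *
t=cv2.imread("pics/top0.png")
g=cv2.GaussianBlur(cv2.cvtColor(t,cv2.COLOR_BGR2GRAY),(3,3),0).astype(float)
def edge(name,pts,ang0,z):
    P=plane("top",pts,(0,0,z))[:,:2].astype(np.float32)
    v=cv2.fitLine(P,cv2.DIST_HUBER,0,.0005,.0005)[:,].ravel();a=np.degrees(np.arctan2(v[1],v[0]))
    r=abs((P-v[2:])@[-v[1],v[0]]);print(name,(a-ang0+90)%180-90,"pt",v[2:],"res",r.mean())
L=[];R=[];B=[]
for y in range(238,296):
    d=np.diff(g[y,148:180]);i=d[:].argmax();k=d[max(i-1,0):i+2];L.append((148+max(i-1,0)+(k*np.arange(len(k))).sum()/k.sum()+.5,y))
    if y<285:
        d=-np.diff(g[y,210:240]);i=d.argmax();k=d[max(i-1,0):i+2];R.append((210+max(i-1,0)+(k*np.arange(len(k))).sum()/k.sum()+.5,y))
for x in range(168,222):
    d=np.diff(g[220:236,x]);i=d.argmax();k=d[max(i-1,0):i+2];B.append((x,220+max(i-1,0)+(k*np.arange(len(k))).sum()/k.sum()+.5))
for z in(.02,.045): edge("L",L,0,z);edge("R",R,0,z);edge("B",B,90,z)
im=t[232:286,150:240];cv2.imwrite("pics/d.png",cv2.resize(im[8:46,10:70],(790,500),interpolation=cv2.INTER_CUBIC))
print(proj("top",[[.551,.2315,.055],[.569,.2315,.055],[.533,.2315,.055]]))
```

```text
L -4.4928436 pt [0.534  0.3161] res 0.0002413031
R -0.23625183 pt [0.5497 0.1643] res 0.007703905
B -2.8892593 pt [0.6193 0.2337] res 0.0005808459
L -4.492897 pt [0.5327 0.3088] res 0.00023629745
R -0.23627472 pt [0.5481 0.1602] res 0.0075439704
B -2.8892365 pt [0.6162 0.2282] res 0.00056878844
[[190.8351 258.3829]
 [191.1906 250.535 ]
 [190.4764 266.2614]]
```

View pics/d.png

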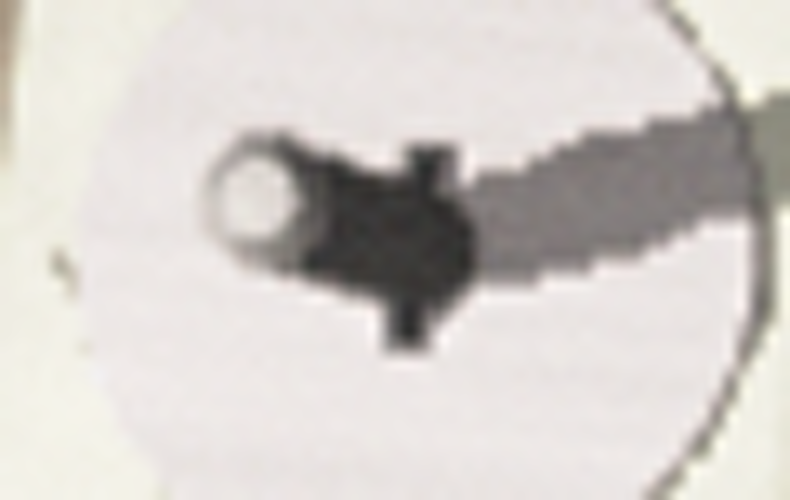

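```bash
cat >> h.py <<'E'
yaw=np.radians(-113.1);a=np.radians(28)
X=np.array([np.cos(yaw),np.sin(yaw),0]);SY=np.array([-X[1],X[0],0]);NR=np.array([0,0,1])*np.cos(a)-X*np.sin(a)
SO=np.array([.5495,-.1978,.06]);PB=SO+.0575*SY;SB=SO-.0575*SY
SH=np.array([.5507,.2308,.05]);dy=np.radians(-4.5);DY=np.array([-np.sin(dy),np.cos(dy),0])
GD=arm.grip_depth
def R(z,y): z=np.array(z)/np.linalg.norm(z);y=y-z*(z@y);y=y/np.linalg.norm(y);return np.c_[np.cross(y,z),y,z]
E
python3 - <<'E'
from h import *
print("pad95 pred",proj("top",PB+.095*NR),proj("scene",PB+.095*NR),"slv60",proj("top",SB+.06*NR),proj("scene",SB+.06*NR),"tip",proj("top",SH+[0,0,.113]),proj("scene",SH+[0,0,.113]))
print(plane("top",(374,226.1),(0,0,PB[2]+.095*NR[2])),PB+.095*NR, plane("top",(179.1,254.5),(0,0,.163)))
for s in(1,-1):
    Rg=R(-NR,s*SY)
    for d in(.061,.15): print("pad",s,d,arm.solve_ik(PB+d*NR,Rg))
    print("slv",s,arm.solve_ik(SB+.022*NR,Rg), arm.solve_ik(SB+.022*NR,R(-NR,s*X)))
    for z in(.061,.2): print("drv",s,z,arm.solve_ik(SH+[0,0,z],R([0,0,-1],s*DY)))
E
```

```text
pad95 pred [[375.4366 226.37  ]] [[378.0206 260.1298]] slv60 [[359.7128 279.2164]] [[334.0654 296.3334]] tip [[179.4126 254.7878]] [[213.8613 191.2109]]
[[ 0.6204 -0.1763  0.1439]] [ 0.6199 -0.1793  0.1439] [[0.5513 0.2315 0.163 ]]
pad 1 0.061 [ -8.5481  40.9234  76.62   -28.4856  72.3198  25.7414]
pad 1 0.15 [ -5.1912  37.2411  70.2333 -26.7691  82.679   23.7808]
slv 1 [ -7.4091  36.6091  95.3985 -31.3796  60.228   34.498 ] [ -7.4091  36.6091  95.3985 -31.3796  60.228  124.498 ]
drv 1 0.061 [ 17.0102  32.6108  87.672   -0.      59.7172 -68.4898]
drv 1 0.2 [ 17.0102  24.1755  78.3395  -0.      77.485  -68.4898]
pad -1 0.061 [  -8.5481   40.9234   76.62    -28.4856   72.3198 -154.2586]
pad -1 0.15 [  -5.1912   37.2411   70.2333  -26.7691   82.679  -156.2192]
slv -1 [  -7.4091   36.6091   95.3985  -31.3796   60.228  -145.502 ] [ -7.4091  36.6091  95.3985 -31.3796  60.228  -55.502 ]
drv -1 0.061 [ 17.0102  32.6108  87.672   -0.      59.7172 111.5102]
drv -1 0.2 [ 17.0102  24.1755  78.3395  -0.      77.485  111.5102]
```

Candidates for the sleeve are grey at top (361,279) and yellow at (453,266), (452,320) and (364,357). The grey one on the stub is the match, confirmed in the crop. The orange paddle at (375,227) is the only one. The drive pin runs from (192.3,251) to (190.5,266), so yaw is about -4.5 to -6°. Next I grasp the paddle.

Run:
```python
from h import *
Rg=R(-NR,SY);B=PB-.0015*X*np.cos(a)
arm.move_l([.279,.559,.36],feed=.3)
arm.move_to(B+.16*NR+[0,0,.08],Rg)
arm.move_l(B+.15*NR,Rg,feed=.2)
arm.move_l(B+.0615*NR,feed=.1)
print("F pre",arm.current_force())
arm.grip(.03);print("w",arm.current_width(),arm.current_grasp_force(),arm.current_force(),arm.current_torque())
arm.move_l(B+.085*NR,feed=.05);print(arm.current_force(),arm.current_width())
arm.move_l(B+.13*NR,feed=.1);print(arm.current_force())
arm.move_l(B+.13*NR+[0,0,.1],feed=.2)
print(arm.current_force(),arm.current_width(),arm.current_t())
```

```text
F pre [ 0.0683  0.154  -0.2138]
w 0.04193555853702819 29.948042035102844 [0.415  0.848  0.8083] [ 0.2806  0.0197 -0.0603]
[-0.591   0.3602 -2.8705] 0.04169205324857776
[ 0.5667  0.5758 -1.9071]
[ 0.6665 -0.8112 -3.2716] 0.04198493360151985 7.8167
```

Run:
```python
from h import *
q=None
for s in(1,-1):
    r=R([0,0,-1],s*DY);j=arm.solve_ik(SH+[0,0,.23],r);print(s,j)
p=arm.current_ee_pos();print(p,arm.current_joint_positions())
r=R([0,0,-1],DY)
arm.move_to(np.array([p[0],p[1],.36]) if p[2]<.36 else p,r)
arm.move_l(SH+[0,0,.25],r,feed=.25)
arm.move_l(SH+[0,0,.205],r,feed=.15)
arm.sleep(.3)
f=np.array(arm.current_ee_pos());print(f,arm.current_tool_rot(),arm.current_width(),arm.current_t())
foot=f-[0,0,.0615]
for n in("top","scene"):
    im=arm.snapshot(n)[:,:,::-1];cv2.imwrite(f"pics/{n}1.png",im)
    print(n,"foot",proj(n,foot),"tip",proj(n,SH+[0,0,.113]))
    u,v=proj(n,foot)[0].astype(int)
    c=cv2.resize(im[v-70:v+50,u-80:u+80],(400,300),interpolation=cv2.INTER_CUBIC);cv2.imwrite(f"pics/c_{n}.png",c);print("crop origin",u-80,v-70,"x2.5")
cv2.imwrite("pics/c1.png",np.hstack([cv2.imread("pics/c_top.png"),cv2.imread("pics/c_scene.png")]))
```

```text
1 [ 17.0102  22.8376  75.7463  -0.      81.4161 -68.4898]
-1 [ 17.0102  22.8376  75.7463  -0.      81.4161 111.5102]
[ 0.6262 -0.163   0.2734] [ -5.8439  33.0899  65.1699 -26.6241  90.7259  19.0319]
[0.551  0.2309 0.2557] [[-0.9969  0.0785  0.0011]
 [ 0.0785  0.9969  0.0004]
 [-0.0011  0.0004 -1.    ]] 0.041844983087257065 12.2917
top foot [[175.5313 253.4088]] tip [[179.4126 254.7878]]
crop origin 95 183 x2.5
scene foot [[211.7946 180.5421]] tip [[213.8613 191.2109]]
crop origin 131 110 x2.5
```

View pics/c1.png

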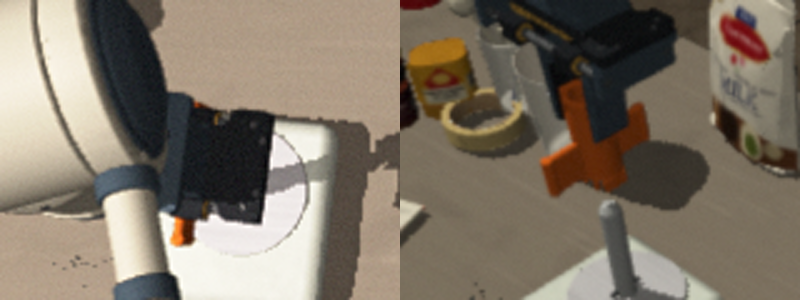

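Run:
```python
from h import *
f=np.array([.551,.2309,.2557]);r=R([0,0,-1],DY);dx=np.cross(DY,[0,0,1])
im=cv2.imread("pics/scene1.png");h=cv2.cvtColor(im,cv2.COLOR_BGR2HSV)
m=(h[...,0]<14)&(h[...,1]>170)&(h[...,2]>60);m[:130]=0;m[195:]=0;m[:,:180]=0;m[:,235:]=0
vis=cv2.resize(im[130:195,180:240],(720,780)[0:2],interpolation=cv2.INTER_CUBIC)[:600]
S=12
for tilt,col in((0,(255,0,0)),(np.radians(-4),(0,255,0)),(np.radians(4),(255,255,0))):
    ex=dx*np.cos(tilt)-np.array([0,0,1])*np.sin(tilt);ez=np.cross(ex,DY)
    O=f+[0,0,GD]-.08*ez
    P=[O+sx*.057*ex+sy*.004*DY+z*ez for sx in(1,-1) for sy in(1,-1) for z in(.014,.052)]
    for u,v in proj("scene",P): cv2.circle(vis,(int((u+.5-180)*S),int((v+.5-130)*S)),3,col,-1)
    th=np.linspace(0,2*np.pi,60)
    for u,v in proj("scene",[O+.02*(np.cos(t)*ex+np.sin(t)*DY) for t in th]): cv2.circle(vis,(int((u+.5-180)*S),int((v+.5-130)*S)),1,col,-1)
cv2.imwrite("pics/c2.png",vis[:,:720][:600])
```

```text
(no output)
```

View pics/c2.png

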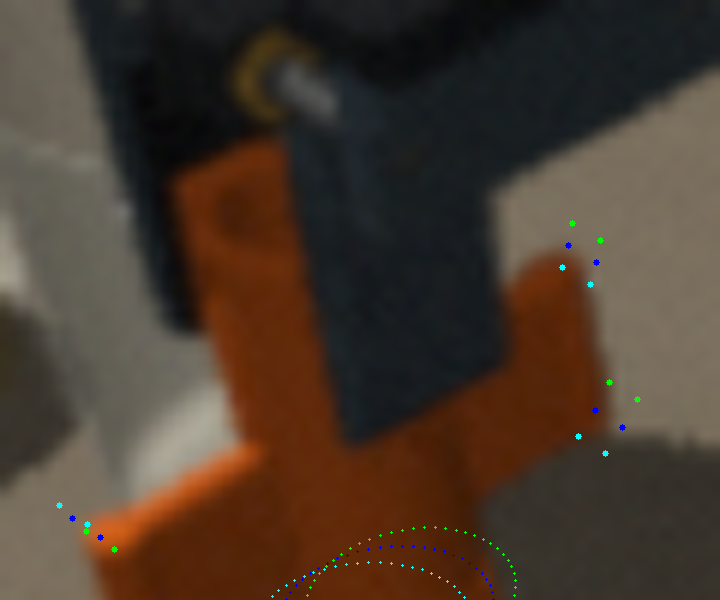

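```bash
cat >> h.py <<'E'
def lower(zstop,step,fmax,feed=.06):
    """straight down in steps until the upward force rises by fmax or TCP z reaches zstop"""
    p=np.array(arm.current_ee_pos());r=arm.current_tool_rot();f0=np.array(arm.current_force());z=p[2];log=[]
    while z>zstop+1e-6:
        z=max(z-step,zstop);arm.move_l([p[0],p[1],z],r,feed=feed)
        d=np.array(arm.current_force())-f0;log.append([z,*d])
        if d[2]>fmax or np.hypot(*d[:2])>15: break
    print(np.array(log)[-14:]);return log[-1]
E
python3 - <<'E'
from h import *
lower(.2557-.075,.01,8)
print(arm.current_t(),arm.current_torque(),arm.current_width(),arm.current_ee_pos())
E
```

```text
[[ 0.2454  0.9089 -0.0856 -0.0071]
 [ 0.2354  0.4429  0.0568  0.0355]
 [ 0.2254 -0.0919 -0.2399 -1.2541]
 [ 0.2154 -0.4462  0.1462  0.2857]
 [ 0.2054 -0.3332 -0.9708 -0.4928]
 [ 0.1954 -0.2318 -0.0781 -0.3291]
 [ 0.1854  0.4691  0.2951 -0.154 ]
 [ 0.1807  1.0798  0.5198  0.8343]]
14.85 [-0.0098  0.0109 -0.0002] 0.04202492938275947 [0.5507 0.2308 0.1805]
```

Run:
```python
from h import *
lower(.125,.012,8)
lower(.103,.002,10,feed=.03)
print(arm.current_t(),arm.current_torque(),arm.current_width(),arm.current_ee_pos())
```

```text
[[ 0.1685 -0.892  -0.5857 -0.7347]
 [ 0.1565 -1.5164 -0.9392 -1.3881]
 [ 0.1445  1.8831 -1.0741 -3.2639]
 [ 0.1325  6.1757 -0.2098 -5.926 ]
 [ 0.125   7.5371  0.489  -7.2106]]
[[ 0.122  -3.1788 -0.5451  2.4657]
 [ 0.12   -2.1511 -0.6311  4.2338]
 [ 0.118  -2.7956  0.1275  4.645 ]
 [ 0.116  -1.3205 -0.6061  4.8005]
 [ 0.114  -3.0602 -0.4472  5.2258]
 [ 0.112  -3.1808  0.3987 11.8796]]
18.025 [ 0.2283 -0.7848  0.0133] 0.04196644515760655 [0.5518 0.2311 0.112 ]
```

Run:
```python
from h import *
lower(.1105,.0005,12,feed=.02)
arm.grip(.06);print(arm.current_width(),arm.current_force(),arm.current_torque())
arm.grip(.09)
arm.sleep(.3)
p=np.array(arm.current_ee_pos());r=arm.current_tool_rot();print(p)
arm.move_l(p+[0,0,.25-p[2]],r,feed=.2)
arm.move_to([.45,.05,.36],r)
for n,o in(("top",(115,205)),("scene",(150,140))):
    im=arm.snapshot(n)[:,:,::-1];cv2.imwrite(f"pics/{n}2.png",im);u,v=o
    cv2.imwrite(f"pics/c_{n}.png",cv2.resize(im[v:v+150,u:u+130],(390,450),interpolation=cv2.INTER_CUBIC))
    print(n,"ring pred",proj(n,SH+[0,0,.095]),proj(n,SH+[0,0,.103]),proj(n,SH+[0,0,.113]))
cv2.imwrite("pics/c3.png",np.hstack([cv2.imread("pics/c_top.png"),cv2.imread("pics/c_scene.png")]))
print(arm.current_t())
```

```text
[[ 0.1115 -3.8636 -1.5543  8.3648]
 [ 0.111  -4.9366 -1.6678 13.9447]]
0.05985096664520382 [-0.1545  0.1279  0.3654] [ 0.0135 -0.003   0.0169]
[0.5518 0.2311 0.111 ]
top ring pred [[181.5295 255.4613]] [[180.5974 255.1648]] [[179.4126 254.7878]]
scene ring pred [[215.0549 197.1085]] [[214.528  194.5051]] [[213.8613 191.2109]]
21.8167
```

View pics/c3.png

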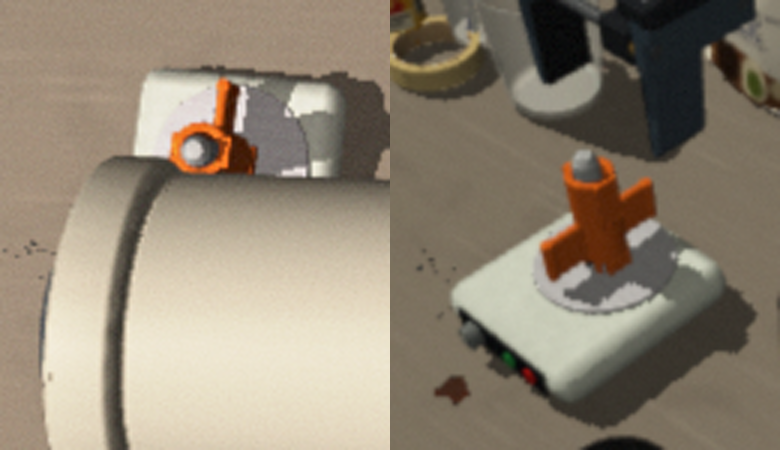

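Top-left picture: paddle hub ring round the shaft tip at about (181,255). Scene: ring at (216.7,197.3) against 197.1 predicted for fully home (194.5 if standing on the pin), and the tip protrudes. The paddle is home, so next is the sleeve.

Run:
```python
from h import *
Rg=R(-NR,SY);B=SB-.0012*X*np.cos(a);D=.0215
arm.move_to(B+.12*NR+[0,0,.1],Rg)
arm.move_l(B+.11*NR,Rg,feed=.2)
arm.move_l(B+D*NR,feed=.1)
print("F pre",arm.current_force())
arm.grip(.03);print("w",arm.current_width(),arm.current_grasp_force(),arm.current_force(),arm.current_torque())
arm.move_l(B+(D+.02)*NR,feed=.05);print(arm.current_force(),arm.current_width())
arm.move_l(B+(D+.065)*NR,feed=.1)
p=B+(D+.065)*NR;p[2]=.33
arm.move_l(p,feed=.2)
print(arm.current_force(),arm.current_width())
r=R([0,0,-1],DY)
arm.move_to(p,r)
T=np.array([.5512,.2312,.33])
arm.move_l(T,r,feed=.25);T[2]=.215;arm.move_l(T,r,feed=.15);arm.sleep(.2)
f=np.array(arm.current_ee_pos());print(f,arm.current_t(),arm.current_force())
for n in("scene",):
    im=np.ascontiguousarray(arm.snapshot(n)[:,:,::-1]);cv2.imwrite(f"pics/{n}3.png",im)
    u,v=150,120;S=6
    c=cv2.resize(im[v:v+100,u:u+120],None,fx=S,fy=S,interpolation=cv2.INTER_CUBIC)
    th=np.linspace(0,6.28,50)
    for rad,z in((.027,0),(.027,.006),(.02,.06)):
        for q in proj(n,[f+[rad*np.cos(t),rad*np.sin(t),z-D] for t in th]): cv2.circle(c,tuple(((q+.5-[u,v])*S).astype(int)),1,(0,255,0),-1)
    q=proj(n,[.5512,.2312,.163])[0];cv2.circle(c,tuple(((q+.5-[u,v])*S).astype(int)),3,(0,0,255),-1)
    cv2.imwrite("pics/c4.png",c)
```

```text
F pre [-0.0902  0.0009  0.2624]
w 0.040245674066946985 30.000012516975403 [-0.6081 -0.0132 -0.1476] [ 0.2209 -0.1141  0.0257]
[-0.5827 -0.2515 -1.4614] 0.04027023701868604
[ 0.1893  0.6384 -2.3137] 0.04039070525898447
[0.5516 0.2313 0.2158] 33.1417 [-0.0948  0.4085 -0.5555]
```

View pics/c4.png

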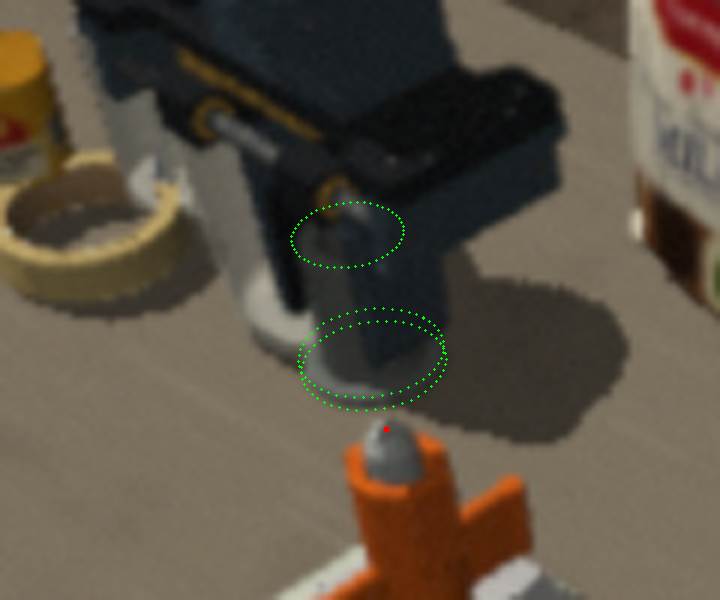

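The sleeve hangs flange down, with its rim at about (211,180) matching the prediction and the shaft tip directly below at (215,191). Lowering it now.

Run:
```python
from h import *
lower(.186,.006,6)
l=lower(.162,.0015,8,feed=.03)
print(arm.current_t(),arm.current_torque(),arm.current_ee_pos())
```

```text
[[ 0.2097 -2.0103  0.5973 -0.0417]
 [ 0.2037 -0.8223  0.5536  0.4632]
 [ 0.1977 -0.2709  0.5789  0.5695]
 [ 0.1917 -0.0658  0.5417  0.9523]
 [ 0.186  -1.5644 -0.0655  0.1352]]
[[ 0.1841  0.3255  1.3085  0.2503]
 [ 0.1826  0.7315 -0.4951 -1.1551]
 [ 0.1811  0.1291 -0.082   0.6692]
 [ 0.1796  0.548   1.2284 -0.0414]
 [ 0.1781  0.4417  0.1049  1.079 ]
 [ 0.1766  1.3145  0.3322  0.5402]
 [ 0.1751  1.1669  0.9206 -0.3325]
 [ 0.1736 -0.1963  0.5697  0.7323]
 [ 0.1721  0.8156  0.08    0.8654]
 [ 0.1706  1.1632  1.085   0.2056]
 [ 0.1691  1.0296  0.8037 -1.2745]
 [ 0.1676  1.2847  0.2343 -0.2198]
 [ 0.1661 -1.4068  0.6487 11.6188]]
37.6917 [-0.2096  0.35   -0.0184] [0.5518 0.2313 0.167 ]
```

Run:
```python
from h import *
arm.grip(.055);arm.grip(.09);arm.sleep(.2)
p=np.array(arm.current_ee_pos());r=arm.current_tool_rot()
arm.move_l([p[0],p[1],.32],r,feed=.15)
arm.move_to([.42,.0,.38],r)
o=[]
for n,(u,v) in(("top",(115,205)),("scene",(150,130))):
    im=np.ascontiguousarray(arm.snapshot(n)[:,:,::-1]);S=3
    c=cv2.resize(im[v:v+150,u:u+130],None,fx=S,fy=S,interpolation=cv2.INTER_CUBIC)
    th=np.linspace(0,6.28,50)
    for rad,z in((.027,.095),(.02,.155)):
        for q in proj(n,[[.5515+rad*np.cos(t),.2312+rad*np.sin(t),.05+z] for t in th]): cv2.circle(c,tuple(((q+.5-[u,v])*S).astype(int)),1,(0,255,0),-1)
    o.append(c)
cv2.imwrite("pics/c5.png",np.hstack(o));print(arm.current_t(),arm.current_force())
```

```text
41.375 [-0.5239  0.5729 -0.6247]
```

View pics/c5.png

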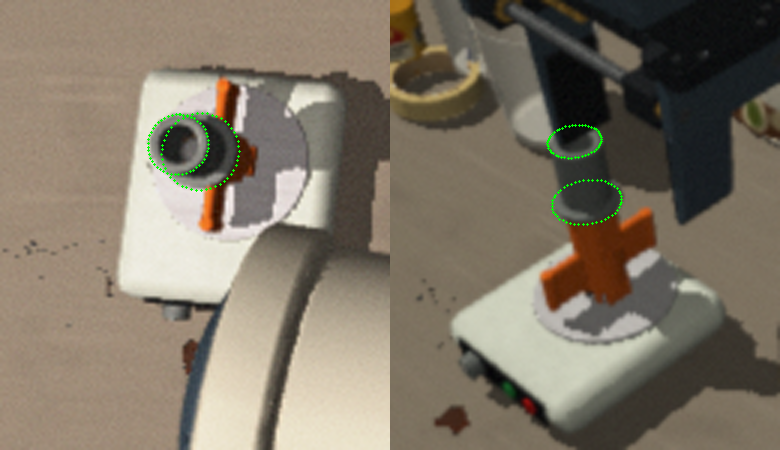

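The sleeve is upright on the paddle. Its flange and top ring match the predicted circles to about 1 px (top (176,253), scene (212,177)), and the gripper is clear.

```bash
python3 -c "
from rig import arm
print(arm.sign_off())"
```

```text
the job is handed in; nothing more can be done
None
```

The job is handed in at about 41 s: the paddle is fully home over the cross pin and the sleeve sits flange down on it. Both are released, no jar or jug was touched as far as I could see, and sign-off returned no verdict.

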